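Park the swinging footbed carrier over the nest

ROBOT

A 6-joint arm with a two-finger parallel gripper is mounted at the origin on the work surface. World frame = base frame: x ahead of the robot, y to its left, z up, the work surface at z = 0. Lengths are in m, angles in rad, forces in N, time in s.
With the tool pointing down it reaches from about 0.375 to 0.9 m from the base axis. Payload 3.1 kg.
Tool frame: the origin (TCP) lies on the centre line of the jaws, within the pads' length; the fingertips stand 19 mm ahead of it and the grasp point (between the pads) is the TCP; z points along the fingers, y is the line along which they close (so a half turn about z gives the same grasp; the last joint's range is limited). The gripper opens to 85 mm and grips with 20 to 120 N. Pads are 22 mm wide; open, the fingers measure 114 mm over their backs; the gripper's body (76 mm by 85 mm) begins 54 mm behind the grasp point. The pads swing forward as they close: fully open they stand 13 mm farther back than shut.
Start: joints at [-1.411, 0.527, 1.433, -0, 1.181, -0.178], TCP at [0.208, -0.589, 0.25] pointing down, gripper open.
Joint ranges: [-3.08, 3.08], [-0.75, 2.2], [0.22, 2.44], [-1.43, 4.57], [0, 2.65], [-2.85, 2.85]. Speed limits (rad/s): [2.79, 2.79, 3.14, 3.14, 3.14, 3.14].

INTERFACE

Orientations are given as a unit quaternion [x, y, z, w].
In Python, from station import manip, cams, sign_off gives the robot as it stands.
- The arm moves only by the tool carry_out, never from a script. Its argument "targets" is a list that holds one entry, the list of rows, each a list of 7 numbers: the shift along the tool's x, y, z in cm, then the turn, a rotation vector about the tool's x, y, z in degrees, then the finger opening in cm, from 0 to 8.54. A call has 1 to 12 rows; each row is the pose to reach, as a shift and turn from the pose commanded when the call began, along the tool's axes at that moment; what a row does not reach only later rows make up. A row lasts 1/12 s, in which the tool goes at most 41.7 mm and 7.16 degrees, less where a joint would pass 70% of its speed; a pose out of reach is approached as far as the arm can. A call with a gripper value outside its range is refused whole. The fingers move at their own pace and stop on an object; "force" is the grip in N (left out, the last holds). Time passes only in rows, so rows that repeat a pose let the fingers close. It gives the time, the measured TCP pose, the force, the opening and the grip force at its end, in the units of the state.
- manip.sense(): the state, without advancing time (a new reading comes with each control period).
- cams.snapshot(name): name is "scene" or "top"; returns the picture (400x640x3 uint8, red, green, blue); there is no depth.
- cams.camera_info(name): a dict with "K" (3x3 intrinsics, pixels), "k1" (the pictures are not rectified: a ray, as slopes to the right and down, at radius r is drawn at 1 + k1 r^2 times it, then the intrinsics apply), "T" (4x4, takes a point from camera to world coordinates). Camera axes: x right, y down, z forward; pixel columns grow to the right and rows downward; lengths in m; the calibration is good to about 2 mm. A picture is of the moment at which its call begins. camera_info takes no time and is no camera call.
- sign_off(): hands the job in; it is judged then, once.
The state is a dict: "t": time; "q": joint angles; "qd": joint speeds; "tau": joint torques, N m; "tcp_pos": TCP position; "tool_rot": TCP orientation; "force": force on the tool from outside, world axes, zero at the start; "ft_torque": the same for the moment, N m; "finger_gap": opening from 0.0 (shut) to 1.0 (fully open); "gripper_force": force on a finger pad.
Only numpy, scipy, OpenCV 4.12 (cv2) and the standard library are available. Lean on these libraries where they do the work, as an engineer would, in place of code of your own. Each camera call takes 0.05 s, during which the arm holds its last target. There are 200 camera calls.

TASK

Take the trolley of the overhead rail by its grip, run the footbed carrier off its parking ledge and along the rail to the nest, calm the swing that it picks up by steering the trolley, and leave the carrier hanging centred over the nest and practically still for a good six seconds, then let go and draw back. The glue on the footbeds is wet: never touch the carrier or its load, keep the trolley's pace calm (under half a metre a second) and do not let the carrier swing much beyond the lean it was parked at; leave the other things on the bench alone.

Things in the scene. Friction and masses are not known exactly. Their poses are not given: they have to be found in the camera images.
- rail: Fixed aluminium beam 22 mm wide, 960 mm long, top 275 mm above the bench, on 30 mm square posts 475 mm either side of its middle; place and yaw vary. Origin on the bench under its middle; y along the beam (robot's left at yaw 0), z up. A steel parking ledge (50 x 95 x 8 mm, top 123 mm above the bench) juts inward from the +y post; free edge at y = 345 mm
- trolley (a joint): Travel of the grey trolley along the rail in m, growing towards the rail's -y: rail y of its middle = 0.200 - value. Stops at -0.01 and 0.45. Nominally 1 N of rolling friction plus 1 N per m/s; it stays where it is left. Trolley with carrier about 1 kg. Starts at 0 to 0.05; the carrier's pin drops off the ledge at about 0.07
- swing (a joint): Carrier's swing in rad about the rail's +x: 0 is level, positive lifts the end towards the rail's +y. Starts at 0.25, pin on the ledge. Off the ledge it swings freely, hardly damped (a minute or more), period nominally 1.95 s (1.8 to 2.15). Trolley acceleration a towards the rail's -y (trolley value rising) adds about +1.06 a rad/s2 to the swing's acceleration. Stops at 0.6 either way
- grip (a point): Gripping point of the trolley's grip, an upright black block 28 x 28 mm, 50 mm high, square to the rail, free on all four sides: on its axis, 15 mm below its top, 320 mm above the bench. The trolley's housing (50 mm across the rail, 80 mm along it) tops out 35 mm below this point
- pivot (a point): Axis of the carrier's pivot under the trolley, in line below the grip, 165 mm above the bench
- load: Carrier: steel bar 360 mm long along the rail, 42 mm below the pivot; two pairs of stacked cork footbeds (each 200 mm long across the rail, 75 wide, 22 thick) 130 mm either side of its middle; a cross pin bent down at its +y end (200 mm out, 90 mm below the pivot). About 0.5 kg, wet: not to be touched. Origin on the pivot axis; x along that axis, y along the bar, z up when level
- bob: Steel plumb bob (26 mm diameter, about 45 mm long, nominally 60 g) hung under the middle of the carrier's bar and fixed to it. Origin 66 mm below the pivot at rest
- nest_center (a point): Centre of the nest, 16 mm above the bench: a dark steel plate 250 x 360 x 10 mm under the rail and square to it, with two shallow wooden trays 130 mm either side of its middle, a round 44 mm pad in the middle (this point is on top) and a 45 mm high steel peg at the middle of each long edge. At rail y = -170 to -30 mm. Centred = pivot straight above this point
- tin: Bystander: closed metal tin 80 mm diameter, 90 mm high, beyond the rail. Origin at the centre of its underside
- jar: Bystander: closed glass jar 68 mm diameter, 80 mm high, beyond the rail. Origin at the centre of its underside
- spatula: Bystander: a glue spatula 200 mm long lying on the robot's side of the rail, to the left of the robot

How it is judged:
On the way, in this order (a step that is already met when the one before it is completed fails the run):
1. the carrier's pin is off the parking ledge and the carrier swings freely (value of joint swing below 0.12 rad and value of joint trolley above 0.06 m).
2. the carrier hangs over the nest, its pivot within 15 mm of the nest's centre and its swing within 0.06 rad of level, for 5 s (horizontal distance between pivot and nest_center below 0.015 m and value of joint swing between -0.06 and 0.06 rad), for 5 s.
At the end, for the whole second after the job is handed in: The trolley stands still, released, with the pivot within 15 mm of straight above the nest's centre, and the carrier swings no more than 0.06 rad from level (all of step 2 and velocity of joint trolley between -0.03 and 0.03 m/s); the robot touches nothing.
It fails at once if the robot touches the carrier or its load (contact force between the arm and load above 0.3 N).
It fails at once if the fingers touch the carrier or its load (contact force between the fingers and load above 0.3 N).
It fails at once if the carrier swings more than 0.42 rad from level (value of joint swing above 0.42 rad or value of joint swing below -0.42 rad).
It fails at once if the trolley runs faster than 0.5 m/s (velocity of joint trolley above 0.5 m/s or velocity of joint trolley below -0.5 m/s).
It fails at once if a bystander is moved by more than 30 mm (distance of any of tin, jar, spatula from where it was at the start of the episode above 0.03 m).
It also fails if it takes over 67 s, if anything falls off the work surface, if the arm or the gripper's body presses on something with over 40 N, if the wrist force passes 120 N, or if a joint passes its speed limit or range.

## Working session

There is one attempt and no reset: what is moved stays moved. The work goes in short steps, Python scripts to look and compute and a tool call to move; the robot and the scene stay as the last step left them, time stands still between calls to the robot, and variables do not carry over. Pictures are saved under pics/ and viewed, at most 10 in all, crops included, and the job is handed in when it is done.

Besides the shell and the picture viewer there is one more tool, called by a JSON object that holds its "method" and its "body". carry_out: Moves the arm, as the interface text tells. Its arguments: {"type":"object","properties":{"targets":{"type":"array"},"force":{"type":"number"}},"required":["targets"]}

```bash
mkdir -p pics; ls
python3 - <<'E'
from station import manip,cams
import cv2,numpy as np
np.set_printoptions(precision=4,suppress=True)
for n in("scene","top"):
    im=cams.snapshot(n); cv2.imwrite(f"pics/{n}0.png",im[:,:,::-1]); print(n,cams.camera_info(n))
print(manip.sense())
E
```

```text
pics
scene {'K': array([[377.4391,   0.    , 315.0552],
       [  0.    , 377.4391, 198.4425],
       [  0.    ,   0.    ,   1.    ]]), 'k1': 0.03179972255508502, 'T': array([[-0.9823, -0.1636,  0.0918,  0.3804],
       [-0.1872,  0.8841, -0.4282,  0.4778],
       [-0.0111, -0.4378, -0.899 ,  1.1431],
       [ 0.    ,  0.    ,  0.    ,  1.    ]])}
top {'K': array([[487.4827,   0.    , 318.0162],
       [  0.    , 487.4827, 196.2943],
       [  0.    ,   0.    ,   1.    ]]), 'k1': -0.14846090760573097, 'T': array([[-0.0107, -0.9978,  0.0662,  0.4112],
       [-0.9999,  0.0107,  0.0001,  0.0318],
       [-0.0008, -0.0662, -0.9978,  1.5853],
       [ 0.    ,  0.    ,  0.    ,  1.    ]])}
{'t': 0.1, 'q': array([-1.4105,  0.5284,  1.4338,  0.    ,  1.1814, -0.1785]), 'qd': array([-0.0005, -0.0024, -0.0029,  0.0004, -0.0017,  0.0007]), 'tau': array([ -0.0007, -44.3306, -17.8585,  -0.0003,   0.0038,  -0.    ]), 'tcp_pos': array([ 0.2077, -0.5888,  0.2494]), 'tool_rot': array([ 0.9857,  0.1686,  0.    , -0.001 ]), 'force': array([ 0.5949,  0.6778, -0.5865]), 'ft_torque': array([-0.0091, -0.0226,  0.0114]), 'gripper_force': 0.0, 'finger_gap': 1.0000035978524868}
```

View pics/top0.png

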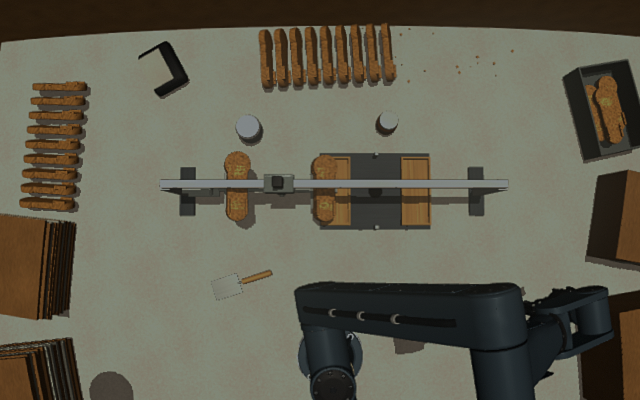

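View pics/scene0.png

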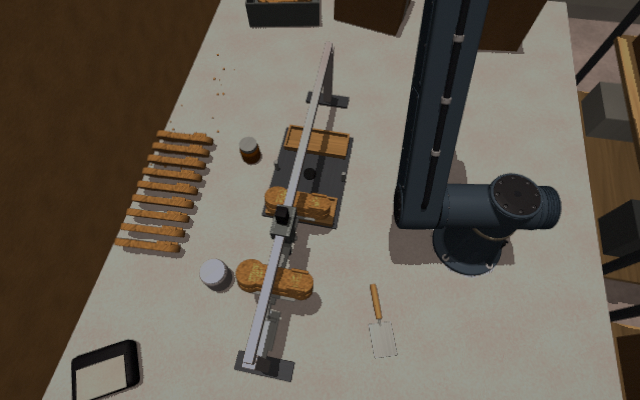

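The top view shows the rail from (160,184) to (508,184), the grip at (278,182), the nest plate at about 321–430 × 153–229, and pegs at (376,155) and (376,228). In the scene view the grip is at (282,215) and the pad at (310,174). Next I'll zoom in to pick pixels more precisely.

```bash
cat > h.py <<'E'
import numpy as np,cv2
from station import manip,cams
np.set_printoptions(precision=4,suppress=True)
def ray(n,uv):
    c=cams.camera_info(n);K=c["K"];k=c["k1"]
    d=np.array([(uv[0]-K[0,2])/K[0,0],(uv[1]-K[1,2])/K[1,1]]);p=d.copy()
    for _ in range(20):p=d/(1+k*p@p)
    T=c["T"];return T[:3,3],T[:3,:3]@np.array([p[0],p[1],1])
def onz(n,uv,z):
    o,d=ray(n,uv);return o+d*(z-o[2])/d[2]
def proj(n,P):
    c=cams.camera_info(n);T=c["T"];q=T[:3,:3].T@(np.array(P)-T[:3,3]);p=q[:2]/q[2]
    p=p*(1+c["k1"]*p@p);return p*c["K"][0,0]+c["K"][:2,2]
E
python3 - <<'E'
import cv2,numpy as np
t=cv2.imread("pics/top0.png");s=cv2.imread("pics/scene0.png")
a=cv2.resize(t[145:235,150:350],None,fx=4,fy=4,interpolation=cv2.INTER_NEAREST)
b=cv2.resize(t[145:235,310:510],None,fx=4,fy=4,interpolation=cv2.INTER_NEAREST)
b=cv2.resize(s[120:245,245:375],None,fx=4,fy=4,interpolation=cv2.INTER_NEAREST)
cv2.imwrite("pics/a.png",a);cv2.imwrite("pics/b.png",b)
E
```

```text
(no output)
```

View pics/a.png

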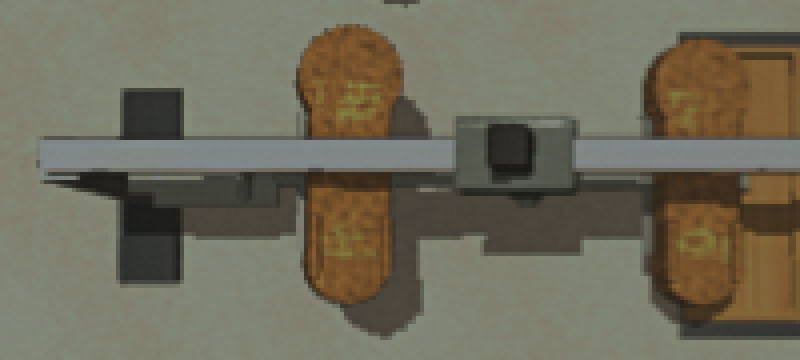

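View pics/b.png

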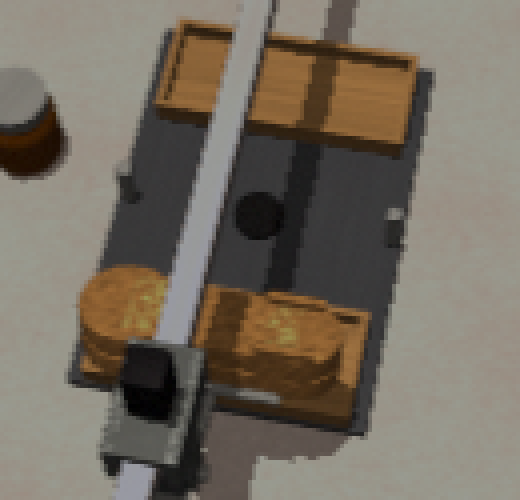

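Crop a shows the grip's top face centred near (277.6,181.2) in the full top picture and the rail's left end at u=159.7. Crop b shows the pad at (309.9,173.9) in the full scene picture, with the plate corners visible.

Run:
```python
from h import *
t=cv2.imread("pics/top0.png").astype(int)
# rail centreline in top: bright bluish
m=((t[:,:,0]-t[:,:,1]>2)&(t.sum(2)>380)).astype(np.uint8); 
n,l,st,c=cv2.connectedComponentsWithStats(m[170:200,150:520].copy())
for i in range(1,n):
    if st[i,4]>60: print(st[i]+[150,170,0,0,0],c[i]+[150,170])
pts=[]
for u in range(165,505,5):
    v=np.where(m[175:195,u])[0]
    if 5<=len(v)<=11: pts.append(onz("top",(u,175+v.mean()),.275))
P=np.array(pts);x,y=P[:,0],P[:,1];k=np.polyfit(y,x,1);r=x-np.polyval(k,y)
g=abs(r)<.003;k=np.polyfit(y[g],x[g],1);print("rail x=",k,"yaw",-k[0],len(P),g.sum(),r.std())
for u in(159.7,508.5):print("end",onz("top",(u,184),.275))
print("grip top",onz("top",(277.6,181.2),.335),"scene",onz("scene",(245+148/4,120+362/4),.335))
f=lambda a,b:(245+a/4,120+b/4)
print("pad scene",onz("scene",f(259.5,215),.016))
C=np.array([onz("scene",f(*p),.010) for p in((168,30),(434,70),(368,435),(70,383))]);print("plate",C,C.mean(0))
# plate top edges/pegs in top
ct=np.array([onz("top",p,.010) for p in((320.2,153.3),(430.5,153),(430.5,229.5),(320.2,229.5))]);print(ct.mean(0))
print("pegs",onz("top",(376,155),.05),onz("top",(376,228),.05))
g=t[:,:,:].sum(2); mm=(g[186:200,360:392]<100);v,u=np.where(mm);print("pad top cols",u.min()+360,u.max()+360,v.min()+186,v.max()+186,len(u))
```

```text
Traceback (most recent call last):
IndexError: too many indices for array: array is 1-dimensional, but 2 were indexed
```

Run:
```python
from h import *
t=cv2.imread("pics/top0.png").astype(int)
print(t[178:192,200],t[178:192,450])
h=cv2.cvtColor(cv2.imread("pics/top0.png"),cv2.COLOR_BGR2HSV)
m=(t[:,:,0]-t[:,:,1]>0)&(t.sum(2)>300)
pts=[]
for u in range(165,505,5):
    v=np.where(m[175:195,u])[0]
    if 4<=len(v)<=12: pts.append(onz("top",(u,175+v.mean()),.275))
P=np.array(pts).reshape(-1,3);x,y=P[:,0],P[:,1];k=np.polyfit(y,x,1);r=x-np.polyval(k,y)
print("rail x=",k,len(P),r.std())
uu=np.where(m[184])[0];print(uu.min(),uu.max())
for u in(159.7,508.5):print("end",onz("top",(u,184),.275))
print("grip top",onz("top",(277.6,181.2),.335),"scene",onz("scene",(245+148/4,120+362/4),.335))
f=lambda a,b:(245+a/4,120+b/4)
print("pad scene",onz("scene",f(259.5,215),.016))
C=np.array([onz("scene",f(*p),.010) for p in((168,30),(434,70),(368,435),(70,383))]);print("plate",C,C.mean(0))
ct=np.array([onz("top",p,.010) for p in((320.2,153.3),(430.5,153),(430.5,229.5),(320.2,229.5))]);print(ct.mean(0))
print("pegs",onz("top",(376,155),.05),onz("top",(376,228),.05))
g=t.sum(2); mm=(g[188:200,360:392]<90);v,u=np.where(mm)
if len(u):print("pad top cols",u.min()+360,u.max()+360,v.min()+188,v.max()+188,len(u))
```

```text
[[113 131 127]
 [ 86  97  94]
 [137 135 128]
 [138 136 130]
 [138 136 129]
 [135 135 128]
 [134 135 129]
 [139 136 129]
 [136 135 129]
 [107 115 117]
 [ 74  84  84]
 [ 89 102 100]
 [ 61  69  68]
 [ 57  64  62]] [[109 126 129]
 [ 80  92  95]
 [136 134 128]
 [132 135 129]
 [129 133 128]
 [129 133 128]
 [130 134 129]
 [133 134 128]
 [132 133 128]
 [ 94 105 111]
 [ 72  84  86]
 [111 128 127]
 [110 126 129]
 [110 126 129]]
rail x= [0.0089 0.5353] 16 0.0009537573510546686
160 245
end [0.5366 0.4659 0.275 ]
end [ 0.5265 -0.4948  0.275 ]
grip top [0.5342 0.1357 0.335 ] scene [0.5333 0.1379 0.335 ]
pad scene [ 0.5306 -0.1484  0.016 ]
plate [[ 0.6518 -0.3279  0.01  ]
 [ 0.4053 -0.3279  0.01  ]
 [ 0.4065  0.0316  0.01  ]
 [ 0.6533  0.0312  0.01  ]] [ 0.5292 -0.1482  0.01  ]
[ 0.5305 -0.1556  0.01  ]
pegs [ 0.6428 -0.1541  0.05  ] [ 0.4109 -0.1497  0.05  ]
pad top cols 369 381 189 197 98
```

{"method": "carry_out", "body": {"targets": [[[4,-4,-3,0,0,5,8.5],[8,-8,-6,0,0,10,8.5],[12,-12,-9,0,0,15,8.5],[15,-15.5,-12,0,0,20,8.5],[18,-19,-14,0,0,20,8.5],[21,-22,-15,0,0,20,8.5],[24,-25,-16,0,0,20,8.5],[27,-28,-17,0,0,20,8.5],[30,-31,-17,0,0,20,8.5],[33,-34,-17,0,0,20,8.5],[36,-37.5,-17,0,0,20,8.5],[39,-41,-17,0,0,20,8.5]]], "force": 60}}

```text
t: 1.1
tcp_pos: [0.4005, -0.1636, 0.4142]
tool_rot: [1.0, -0.005, 0.0, 0.0]
force: [0.9, -0.7, -1.2]
finger_gap: 0.994
gripper_force: 0.0
```

```bash
cat > goal.py <<'E'
from h import *
from scipy.spatial.transform import Rotation as R
import sys
s=manip.sense();r=R.from_quat(s["tool_rot"])
g=np.array(eval(sys.argv[1]))
Rg=np.array([[np.cos(.0105),-np.sin(.0105),0],[-np.sin(.0105),-np.cos(.0105),0],[0,0,-1]])
print("t",s["t"],s["tcp_pos"],"q",s["q"],"shift cm",r.inv().apply(g-s["tcp_pos"])*100,"turn",np.degrees((r.inv()*R.from_matrix(Rg)).as_rotvec()),s["finger_gap"],s["force"])
E
python3 goal.py "(.534,.1365,.42)"
```

```text
t 1.1 [ 0.4005 -0.1636  0.4142] q [-0.6474  0.0788  1.6343  0.0001  1.4276  0.9342] shift cm [ 13.028  -30.1528  -0.5862] turn [ 0.027  -0.0451 -0.0193] 0.9939753302139112 [ 0.9088 -0.7161 -1.1659]
```

{"method": "carry_out", "body": {"targets": [[[1.5,-3.5,0,0,0,0,8.5],[3,-7,0,0,0,0,8.5],[4.5,-10.5,0,0,0,0,8.5],[6,-14,0,0,0,0,8.5],[7.5,-17.5,0,0,0,0,8.5],[8.5,-20,0,0,0,0,8.5],[9.5,-22.5,0,0,0,0,8.5],[10.5,-25,0,0,0,0,8.5],[11,-26,0,0,0,0,8.5],[11,-26,0,0,0,0,8.5],[11,-26,0,0,0,0,8.5]]]}}

```text
t: 2.02
tcp_pos: [0.5124, 0.0932, 0.4132]
tool_rot: [1.0, -0.005, -0.001, 0.0]
force: [-0.4, 0.2, -0.5]
finger_gap: 0.994
gripper_force: 0.0
```

```bash
python3 goal.py "(.534,.1365,.32)"
```

```text
t 2.0167 [0.5124 0.0932 0.4132] q [-0.0343  0.2272  1.4531 -0.001   1.4629  1.5457] shift cm [ 2.1342 -4.3611  9.3116] turn [0.0563 0.089  0.0781] 0.9935449815885478 [-0.3894  0.1973 -0.5196]
```

{"method": "carry_out", "body": {"targets": [[[1,-2.2,0,0,0,0,8.5],[2.1,-4.4,0.5,0,0,0,8.5],[2.1,-4.4,2,0,0,0,8.5],[2.1,-4.4,4,0,0,0,8.5],[2.1,-4.4,6,0,0,0,8.5],[2.1,-4.4,8,0,0,0,8.5],[2.1,-4.4,8.8,0,0,0,8.5],[2.1,-4.4,9.3,0,0,0,8.5],[2.1,-4.4,9.3,0,0,0,8.5],[2.1,-4.4,9.3,0,0,0,8.5]]]}}

```text
t: 2.85
tcp_pos: [0.5348, 0.1365, 0.3216]
tool_rot: [1.0, -0.006, 0.001, 0.0]
force: [0.5, -0.5, 1.2]
finger_gap: 0.994
gripper_force: 0.0
```

```bash
python3 goal.py "(.534,.1365,.32)"
python3 - <<'E'
from h import *
a=cams.snapshot("top")[145:235,200:360,::-1];b=cams.snapshot("scene")[150:300,200:360,::-1]
z=lambda i,h:cv2.resize(i,None,fx=3.5,fy=3.5)[:h]
cv2.imwrite("pics/g.png",np.vstack([z(a,250),z(b,350)]))
E
```

```text
t 2.85 [0.5348 0.1365 0.3216] q [ 0.0475  0.3497  1.5286 -0.0002  1.2619  1.6295] shift cm [-0.0786 -0.      0.1603] turn [ 0.005 -0.083 -0.04 ] 0.9938444529155686 [ 0.4613 -0.5173  1.1521]
```

View pics/g.png

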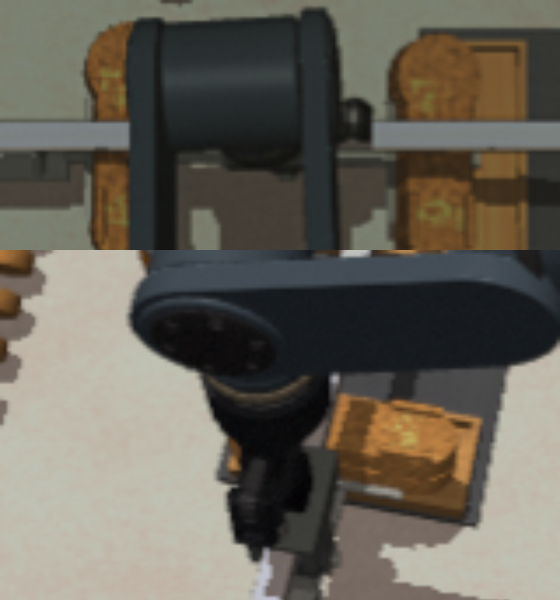

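The fingers straddle the grip over the trolley, and the +y footbeds stay visible in the scene camera, below the arm. I'll close now.

{"method": "carry_out", "body": {"targets": [[[0,0,0,0,0,0,2],[0,0,0,0,0,0,2],[0,0,0,0,0,0,2],[0,0,0,0,0,0,2],[0,0,0,0,0,0,2],[0,0,0,0,0,0,2],[0,0,0,0,0,0,2]]], "force": 60}}

```text
t: 3.53
tcp_pos: [0.5343, 0.1374, 0.3212]
tool_rot: [1.0, -0.005, 0.0, -0.0]
force: [-1.7, 0.7, 3.1]
finger_gap: 0.316
gripper_force: 61.7
```

```bash
python3 goal.py "(.534,.1365,.32)"
python3 - <<'E'
from h import *
a=cams.snapshot("scene")[:,:,::-1]; cv2.imwrite("pics/ref.png",a)
cv2.imwrite("pics/ref_v.png",cv2.resize(a[200:340,210:350],None,fx=4,fy=4))
E
```

```text
t 3.5333 [0.5343 0.1374 0.3212] q [0.0489 0.3501 1.5292 0.0004 1.2617 1.6297] shift cm [-0.0332  0.0897  0.1212] turn [-0.0241 -0.0356  0.021 ] 0.31590872961336297 [-1.7039  0.7008  3.1111]
```

View pics/ref_v.png

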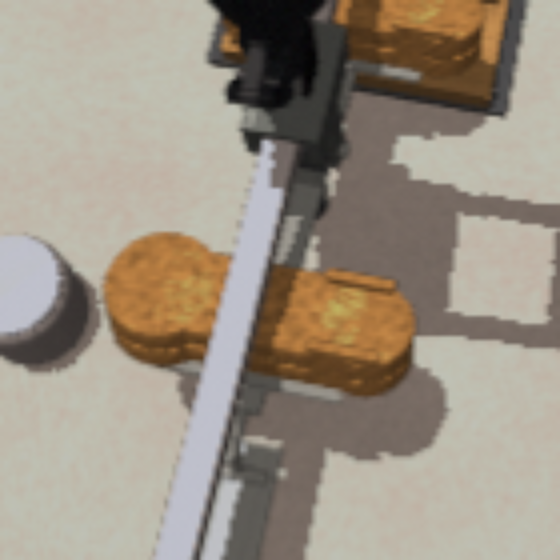

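Grip closed (pad force 61.7 N). The +y footbeds are clear of the arm, with a glue-textured patch near scene (296,279) that I'll track for the swing. Next I'll run the pin off the ledge.

{"method": "carry_out", "body": {"targets": [[[0,0.1,0,0,0,0,2],[0,0.6,0,0,0,0,2],[0,1.2,0,0,0,0,2],[0,2.1,0,0,0,0,2],[0,3,0,0,0,0,2],[0,3.9,0,0,0,0,2],[0,4.8,0,0,0,0,2],[0,5.4,0,0,0,0,2],[0,5.9,0,0,0,0,2],[0,6,0,0,0,0,2],[0,6,0,0,0,0,2],[0,6,0,0,0,0,2]]]}}

```text
t: 4.58
tcp_pos: [0.5337, 0.076, 0.3212]
tool_rot: [1.0, -0.005, 0.0, 0.001]
force: [-0.7, -0.3, 5.7]
finger_gap: 0.315
gripper_force: 62.0
```

```bash
cat > swing.py <<'E'
from h import *
from scipy.optimize import least_squares,minimize_scalar
A=-.0105
ex=np.array([np.cos(A),np.sin(A),0]);ey=np.array([-np.sin(A),np.cos(A),0]);ez=np.array([0,0,1.])
def pt(tcp,th,L):
    P=np.array([tcp[0],tcp[1],.165])
    return P+ex*L[0]+ey*(L[1]*np.cos(th)-L[2]*np.sin(th))+ez*(L[1]*np.sin(th)+L[2]*np.cos(th))
ref=cv2.imread("pics/ref.png");U0=np.array([296,278]);REF=(.5343,.1374)
hw=(13,9);tpl=ref[U0[1]-hw[1]:U0[1]+hw[1]+1,U0[0]-hw[0]:U0[0]+hw[0]+1]
# load-frame point on plane load z=0.005 seen at U0 with swing .25
L=least_squares(lambda a:proj("scene",pt(REF,.25,(a[0],a[1],.005)))-U0,(-.05,.13)).x;L=(L[0],L[1],.005)
def theta(im,tcp):
    b=proj("scene",pt(tcp,0,L));c=np.round(b).astype(int);w=(hw[0]+10,hw[1]+16)
    roi=im[c[1]-w[1]:c[1]+w[1]+1,c[0]-w[0]:c[0]+w[0]+1]
    m=cv2.matchTemplate(roi,tpl,cv2.TM_CCOEFF_NORMED);_,mx,_,(i,j)=cv2.minMaxLoc(m)
    f=lambda a,k:k+(0 if k in(0,len(a)-1) else .5*(a[k-1]-a[k+1])/(a[k-1]-2*a[k]+a[k+1]))
    uv=np.array([f(m[j],i),f(m[:,i],j)])+c-w+hw
    r=minimize_scalar(lambda t:np.sum((proj("scene",pt(tcp,t,L))-uv)**2),bounds=(-.5,.5),method="bounded")
    return r.x,mx,r.fun**.5
def watch(n):
    o=[]
    for _ in range(n):
        s=manip.sense();im=np.ascontiguousarray(cams.snapshot("scene")[:,:,::-1]);o.append((s["t"],)+theta(im,s["tcp_pos"]))
    return np.array(o),im,s
def fit(o,w=None):
    t,y=o[:,0],o[:,1]
    M=lambda w:np.c_[np.cos(w*t),np.sin(w*t),np.ones_like(t)]
    e=lambda w:np.linalg.norm(y-M(w)@np.linalg.lstsq(M(w),y,rcond=None)[0])
    if w is None:w=minimize_scalar(e,bounds=(2.8,3.6),method="bounded").x
    c=np.linalg.lstsq(M(w),y,rcond=None)[0];return w,c,e(w)/len(t)**.5
E
python3 - <<'E'
from swing import *
print(L,theta(ref,REF))
o,im,s=watch(44);np.save("o1.npy",o);cv2.imwrite("pics/w1.png",im)
print(o[::2]);print(fit(o),s["tcp_pos"],s["t"],s["force"],s["finger_gap"])
E
```

```text
(np.float64(-0.05341742361349632), np.float64(0.12349792681378632), 0.005) (np.float64(0.2503997727469173), 1.0, np.float64(0.020791495930316435))
[[ 4.5833 -0.2825  0.6332  0.7566]
 [ 4.6833 -0.3229  0.6477  1.3711]
 [ 4.7833 -0.3823  0.5712  2.436 ]
 [ 4.8833 -0.3785  0.555   2.2623]
 [ 4.9833 -0.3749  0.5876  2.2275]
 [ 5.0833 -0.3178  0.5919  1.5186]
 [ 5.1833 -0.3504  0.5835  1.1981]
 [ 5.2833 -0.2978  0.6386  0.1001]
 [ 5.3833 -0.0754  0.7068  0.0258]
 [ 5.4833  0.0195  0.8211  0.352 ]
 [ 5.5833  0.1284  0.8439  0.3015]
 [ 5.6833  0.2076  0.834   0.0467]
 [ 5.7833  0.2513  0.6587  0.0166]
 [ 5.8833  0.275   0.686   0.3369]
 [ 5.9833  0.2655  0.6541  0.297 ]
 [ 6.0833  0.2299  0.6176  0.422 ]
 [ 6.1833  0.1648  0.7975  0.0436]
 [ 6.2833  0.0757  0.8406  0.2014]
 [ 6.3833 -0.0473  0.7639  0.4139]
 [ 6.4833 -0.1643  0.6585  0.1088]
 [ 6.5833 -0.2888  0.6522  0.5866]
 [ 6.6833 -0.3348  0.6509  1.2778]]
(np.float64(3.1955094988602917), array([ 0.3473,  0.0031, -0.0671]), np.float64(0.03151022699132822)) [0.5338 0.0761 0.3212] 6.7333 [-1.0537 -0.6419  5.1119] 0.3179189846407059
```

Run:
```python
from swing import *
o=np.load("o1.npy");g=o[(o[:,3]<.45)&(o[:,1]>-.2)]
print(len(g),fit(g))
t,y=g[:,0]-5.9,g[:,1]
for w in np.arange(2.9,3.55,.1):
    M=np.c_[np.cos(w*t),np.sin(w*t)];c=np.linalg.lstsq(M,y,rcond=None)[0];print(round(w,2),c,np.std(y-M@c))
im=cv2.imread("pics/w1.png");cv2.imwrite("pics/w1v.png",cv2.resize(im[180:330,200:360],None,fx=4,fy=4))
```

```text
22 (np.float64(2.8000043410363835), array([-0.291 , -0.3122, -0.1435]), np.float64(0.010082779289797792))
2.9 [ 0.2533 -0.0069] 0.05508999332088608
3.0 [ 0.2614 -0.0055] 0.04743482974963703
3.1 [ 0.269  -0.0041] 0.03987317039351215
3.2 [ 0.2756 -0.0027] 0.03262170372242422
3.3 [ 0.2813 -0.0013] 0.02598591412336671
3.4 [0.2859 0.0001] 0.02042957730847013
3.5 [0.2892 0.0015] 0.01664676848140246
```

View pics/w1v.png

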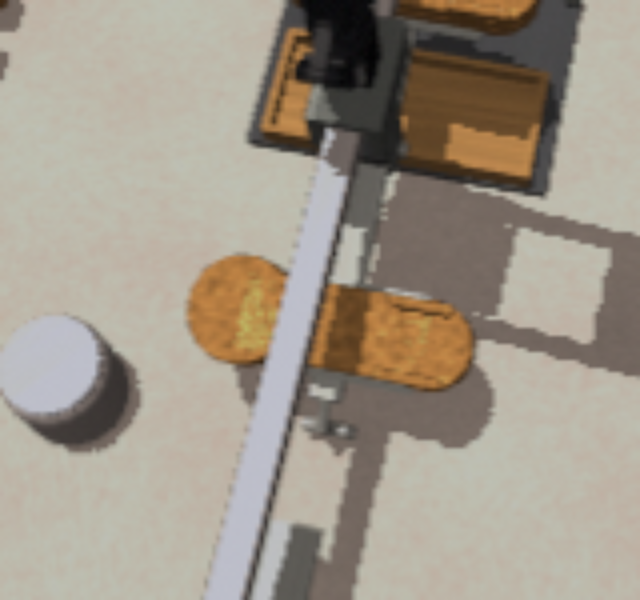

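The tilted footbeds at about −0.3 rad are fully visible, between scene columns 247 and 318 and rows 244 and 277. The template drifts there because of foreshortening, so I'll switch to the upper edge of the cork mask.

```bash
cat > edge.py <<'E'
from swing import *
def cork(im):
    h=cv2.cvtColor(im,cv2.COLOR_BGR2HSV);return (h[:,:,1]>135)&(h[:,:,0]>6)&(h[:,:,0]<24)
def vtop(im,tcp):
    c=proj("scene",pt(tcp,0,(-.055,.09,.005)));u0,v0=int(round(c[0])),int(round(c[1]))
    m=cork(im);V=[]
    for u in range(u0-6,u0+13):
        col=m[v0-14:v0+34,u];r=np.where(col[:-4]&col[1:-3]&col[2:-2])[0]
        if len(r):
            # sub-pixel on saturation
            V.append((u,r[0]+v0-14))
    return np.array(V)
def th_edge(im,tcp,ye):
    V=vtop(im,tcp);u,v=np.median(V[:,0]),V[:,1].mean()
    def f(t):
        x=least_squares(lambda x:proj("scene",pt(tcp,t,(x[0],ye,.005)))[0]-u,(-.05,)).x[0]
        return proj("scene",pt(tcp,t,(x,ye,.005)))[1]-v
    from scipy.optimize import brentq
    return brentq(f,-.6,.6)
def yedge():
    from scipy.optimize import brentq
    V=vtop(ref,REF);u,v=np.median(V[:,0]),V[:,1].mean()
    s=least_squares(lambda a:proj("scene",pt(REF,.25,(a[0],a[1],.005)))-[u,v],(-.05,.09));return s.x[1]
E
python3 - <<'E'
from edge import *
F=[];T=[]
for _ in range(44):
    s=manip.sense();F.append(cams.snapshot("scene")[:,:,::-1]);T.append(s["t"])
np.savez("f2.npz",F=np.array(F),T=T,tcp=s["tcp_pos"])
ye=yedge();print("ye",ye)
o=np.array([(t,th_edge(np.ascontiguousarray(f),s["tcp_pos"],ye)) for t,f in zip(T,F)])
np.save("o2.npy",o);print(o[::2]);w,c,e=fit(o);print(w,2*np.pi/w,c,np.hypot(*c[:2]),e)
E
```

```text
ye 0.09805732933629502Traceback (most recent call last):
  File "<stdin>", line 7, in <module>
  File "edge.py", line 19, in th_edge
    return brentq(f,-.6,.6)
    r = _zeros._brentq(f, a, b, xtol, rtol, maxiter, args, full_output, disp)
ValueError: f(a) and f(b) must have different signs
```

Run:
```python
from edge import *
d=np.load("f2.npz");F,T,tcp=d["F"],d["T"],d["tcp"];ye=yedge()
print([ (t,proj("scene",pt(tcp,t,(-.05,ye,.005)))) for t in (-.3,-.15,0,.15,.3)])
o=[];ce=[]
for t,f in zip(T,F):
    f=np.ascontiguousarray(f);V=vtop(f,tcp);m=cork(f)[230:330,282:345]
    n,l,st,c=cv2.connectedComponentsWithStats(m.astype(np.uint8))
    k=1+np.argmax(st[1:,4]);o.append((t,V[:,1].mean(),V[:,1].std(),st[k,1]+230,st[k,1]+st[k,3]+230,st[k,4],c[k,1]+230,st[k,0]+st[k,2]+282))
o=np.array(o);np.save("o2.npy",o);print(o[::2].round(2))
for j in(1,6):
    w,c,e=fit(o[:,[0,j]]);print(j,w,2*np.pi/w,c,np.hypot(*c[:2]),e)
```

```text
[(-0.3, array([302.6977, 253.2607])), (-0.15, array([302.2841, 252.5074])), (0, array([302.0294, 250.9366])), (0.15, array([301.9464, 248.5563])), (0.3, array([302.0435, 245.3998]))]
[[  6.78 255.74   1.62 251.   277.   741.   264.14 318.  ]
 [  6.88 255.89   1.59 251.   278.   731.   264.25 318.  ]
 [  6.98 255.79   1.64 251.   278.   742.   264.22 318.  ]
 [  7.08 255.68   1.66 251.   278.   739.   264.14 318.  ]
 [  7.18 255.42   1.82 251.   278.   762.   264.16 318.  ]
 [  7.28 254.53   2.06 250.   278.   796.   263.89 318.  ]
 [  7.38 253.32   2.13 249.   278.   828.   263.45 318.  ]
 [  7.48 251.79   2.12 248.   278.   871.   262.55 318.  ]
 [  7.58 250.     2.25 247.   277.   877.   261.37 318.  ]
 [  7.68 248.32   2.36 245.   276.   900.   260.14 318.  ]
 [  7.78 247.05   2.24 244.   275.   928.   259.14 318.  ]
 [  7.88 246.47   2.3  244.   275.   938.   258.68 318.  ]
 [  7.98 246.68   2.3  244.   275.   925.   258.79 318.  ]
 [  8.08 247.47   2.3  245.   276.   923.   259.52 318.  ]
 [  8.18 248.95   2.28 246.   277.   888.   260.58 318.  ]
 [  8.28 250.74   2.31 247.   277.   881.   261.81 318.  ]
 [  8.38 252.32   2.13 249.   278.   837.   262.89 318.  ]
 [  8.48 253.79   2.02 250.   278.   820.   263.62 318.  ]
 [  8.58 254.79   1.88 250.   278.   768.   263.93 318.  ]
 [  8.68 255.53   1.73 251.   278.   750.   264.18 318.  ]
 [  8.78 255.68   1.66 251.   277.   723.   264.04 318.  ]
 [  8.88 255.79   1.64 251.   278.   736.   264.2  318.  ]]
1 3.5460754711264895 1.7718701585286885 [  4.5544  -1.0496 251.5539] 4.6737686806063765 0.364557034886033
6 3.5999956708293053 1.7453313508380341 [  2.646    0.552  261.9477] 2.7029697149976837 0.416974356518313
```

Run:
```python
from edge import *
from scipy.interpolate import make_interp_spline
o=np.load("o2.npy");o1=np.load("o1.npy");g=o1[(o1[:,3]<.45)&(o1[:,1]>-.05)]
def res(p):
    w,t0,A,c0,c1,c2,b=p
    return np.r_[(o[:,1]-c0-c1*np.cos(w*(o[:,0]-t0))-c2*np.cos(2*w*(o[:,0]-t0)))/.1,(g[:,1]-b-A*np.cos(w*(g[:,0]-t0)))/.015]
r=least_squares(res,(3.13,7.91,.28,251,-4,-1,0));print(r.x,2*np.pi/r.x[0],np.std(r.fun[:44]*.1),np.std(r.fun[44:]*.015))
w=r.x[0]
# predicted swing from the ledge drop
c=np.r_[0,0,0,.1,.6,1.2,2.1,3,3.9,4.8,5.4,5.9,6,6,6,6]*.01;tt=3.583+np.arange(-2,14)/12
sp=make_interp_spline(tt,c,3)
for lag in(0.03,.08):
  for drop in(.018,.022,.026):
    th,om=.25,0.;t=3.5;dt=.002;h=[]
    while t<8.9:
        x=sp(min(max(t-lag,3.45),4.6));a=sp(t-lag,2) if 3.5<t-lag<4.5 else 0
        if x>drop: om+=dt*(-w*w*np.sin(th)+1.06*a);th+=dt*om
        h.append((t,th));t+=dt
    h=np.array(h);k=h[:,0]>7;i=h[k,1].argmax();print(lag,drop,"peak t",h[k][i])
```

```text
[  3.1276   7.9137   0.3399 252.0369  -4.7256  -0.9006  -0.0589] 2.008956838749179 0.058091949789064186 0.005669322932918705
0.03 0.018 peak t [7.94   0.2839]
0.03 0.022 peak t [7.97   0.2823]
0.03 0.026 peak t [8.004  0.2803]
0.08 0.018 peak t [7.99   0.2839]
0.08 0.022 peak t [8.02   0.2823]
0.08 0.026 peak t [8.054  0.2803]
```

```bash
cat > plan.py <<'E'
from h import *
from scipy.optimize import minimize
def sim(x,th,om,w0,lag=0.045,n=8):
    """x: commanded positions per row (m, x[0]=start); the pivot follows them lagged; returns theta at row ends"""
    dt=1/12/n;X=np.interp(np.arange(len(x)*n+1)*dt-lag,np.arange(len(x))/12,x);v=np.diff(X)/dt;H=[]
    for k in range(1,len(v)):
        om+=-w0*w0*np.sin(th)*dt+1.06*(v[k]-v[k-1]);th+=om*dt;H.append((th,om))
    return np.array(H)
def plan(D,N,th,om,w0):
    def xs(a):
        v=np.cumsum(a)/12;x=np.cumsum(v)/12;return np.r_[0,x,x[-1]],v
    def con(a):
        x,v=xs(a);h=sim(x,th,om,w0)[-1];return np.r_[x[-1]-D,v[-1],h[0],h[1]/w0]
    r=minimize(lambda a:np.sum(a**2)+2*np.sum(np.diff(np.r_[0,a,0])**2),np.zeros(N),constraints={"type":"eq","fun":con},method="SLSQP",options={"maxiter":60})
    x,v=xs(r.x);q=np.round(x*100,1);h=sim(q/100,th,om,w0)
    print(r.success,"vmax",abs(v).max(),"max swing",abs(h[:,0]).max(),"end",h[-1,0],h[-1,1]/w0)
    q=q[1:-1]
    for i in range(0,N,12):print((q[i:i+12]-(q[i-1] if i else 0)).round(1).tolist())
E
python3 - <<'E'
from plan import *
t=manip.sense()["t"];w=3.128;p=w*(t-7.914);print(t)
plan(.226,48,.281*np.cos(p),-.281*w*np.sin(p),3.143)
E
```

```text
8.9833
True vmax 0.3508057955092019 max swing 0.273081118546766 end -0.00014940097632913006 0.0008161710475027034
[0.0, 0.0, -0.0, -0.2, -0.5, -0.9, -1.6, -2.3, -3.1, -4.0, -4.8, -5.4]
[-0.4, -0.5, -0.2, 0.5, 1.6, 3.1, 5.1, 7.4, 10.1, 12.9, 15.8, 18.7]
[2.8, 5.4, 7.7, 9.7, 11.2, 12.3, 13.0, 13.3, 13.2, 12.9, 12.3, 11.6]
[-0.7, -1.4, -2.0, -2.5, -2.8, -2.9, -2.9, -2.7, -2.5, -2.4, -2.3, -2.3]
```

```bash
sed -i 's|constraints={"type":"eq","fun":con}|constraints=[{"type":"eq","fun":con},{"type":"ineq","fun":lambda a:xs(a)[0]+lo}]|; s|def plan(D,N,th,om,w0)|def plan(D,N,th,om,w0,lo=.003)|' plan.py
python3 - <<'E'
from plan import *
t=manip.sense()["t"];w=3.128
for N,wait in((48,0),(48,6),(48,12),(60,0)):
    p=w*(t+wait/12-7.914);print(N,"wait",wait)
    plan(.226,N,.281*np.cos(p),-.281*w*np.sin(p),3.143)
E
```

```text
48 wait 0
True vmax 0.3506684424819689 max swing 0.273081118546766 end 6.415964019692078e-05 6.68324278342358e-05
[0.1, 0.3, 0.5, 0.8, 0.9, 0.9, 0.8, 0.6, 0.4, 0.1, -0.2, -0.3]
[0.1, 0.4, 1.0, 2.0, 3.4, 5.3, 7.4, 9.9, 12.7, 15.6, 18.5, 21.3]
[2.7, 5.1, 7.1, 8.7, 9.9, 10.5, 10.7, 10.4, 9.8, 8.9, 7.8, 6.6]
[-1.3, -2.4, -3.4, -4.2, -4.8, -5.1, -5.3, -5.3, -5.2, -5.1, -5.0, -5.0]
48 wait 6
True vmax 0.24911407923510068 max swing 0.27790538999463005 end -0.00037879059018270994 -0.0005440240839610984
[-0.0, -0.0, -0.1, -0.2, -0.2, -0.3, -0.3, -0.2, 0.1, 0.7, 1.5, 2.6]
[1.4, 3.1, 4.9, 6.9, 9.0, 11.1, 13.0, 14.8, 16.2, 17.4, 18.2, 18.6]
[0.0, -0.4, -1.0, -1.9, -2.9, -4.0, -5.0, -6.0, -6.8, -7.3, -7.5, -7.4]
[0.4, 1.1, 2.0, 3.1, 4.3, 5.4, 6.5, 7.5, 8.2, 8.6, 8.8, 8.8]
48 wait 12
True vmax 0.19420830344066006 max swing 0.2739476781361492 end 0.0008896107391593491 0.0002223047757893253
[0.0, 0.2, 0.5, 0.9, 1.7, 2.6, 3.8, 5.2, 6.7, 8.3, 9.9, 11.5]
[1.4, 2.6, 3.5, 4.1, 4.3, 4.2, 3.8, 3.1, 2.1, 1.0, -0.2, -1.3]
[-1.1, -2.0, -2.7, -3.0, -3.0, -2.7, -2.0, -1.1, 0.2, 1.6, 3.2, 4.8]
[1.6, 3.0, 4.3, 5.4, 6.3, 6.9, 7.3, 7.5, 7.6, 7.6, 7.6, 7.6]
60 wait 0
True vmax 0.19091143555661785 max swing 0.273081118546766 end -0.000817671098687922 -0.0005939088972455441
[0.1, 0.3, 0.5, 0.7, 0.8, 0.9, 0.9, 0.8, 0.6, 0.3, 0.0, -0.2]
[-0.1, -0.1, 0.1, 0.5, 1.1, 1.9, 3.0, 4.3, 5.7, 7.2, 8.8, 10.2]
[1.3, 2.4, 3.3, 3.8, 4.1, 4.0, 3.6, 3.0, 2.1, 1.2, 0.2, -0.8]
[-0.9, -1.6, -2.1, -2.3, -2.1, -1.7, -0.9, 0.2, 1.5, 2.9, 4.5, 6.1]
[1.5, 3.0, 4.2, 5.3, 6.1, 6.7, 7.1, 7.3, 7.3, 7.3, 7.3, 7.3]
```

{"method": "carry_out", "body": {"targets": [[[0,0,0,0,0,0,2],[0,0,0,0,0,0,2],[0,0,0,0,0,0,2],[0,0,0,0,0,0,2],[0,0,0,0,0,0,2],[0,0,0,0,0,0,2],[0,0,0,0,0,0,2],[0,0,0,0,0,0,2],[0,0,0,0,0,0,2],[0,0,0,0,0,0,2],[0,0,0,0,0,0,2],[0,0,0,0,0,0,2]]]}}

```text
t: 9.98
tcp_pos: [0.5338, 0.0762, 0.3212]
tool_rot: [1.0, -0.005, 0.0, 0.0]
force: [-1.2, -0.9, 5.2]
finger_gap: 0.32
gripper_force: 62.0
```

{"method": "carry_out", "body": {"targets": [[[0,0,0,0,0,0,2],[0,0.2,0,0,0,0,2],[0,0.5,0,0,0,0,2],[0,0.9,0,0,0,0,2],[0,1.7,0,0,0,0,2],[0,2.6,0,0,0,0,2],[0,3.8,0,0,0,0,2],[0,5.2,0,0,0,0,2],[0,6.7,0,0,0,0,2],[0,8.3,0,0,0,0,2],[0,9.9,0,0,0,0,2],[0,11.5,0,0,0,0,2]]]}}

```text
t: 10.98
tcp_pos: [0.5327, -0.039, 0.3212]
tool_rot: [1.0, -0.005, 0.001, 0.0]
force: [0.2, 1.5, 5.0]
finger_gap: 0.321
gripper_force: 61.9
```

{"method": "carry_out", "body": {"targets": [[[0,1.4,0,0,0,0,2],[0,2.6,0,0,0,0,2],[0,3.5,0,0,0,0,2],[0,4.1,0,0,0,0,2],[0,4.3,0,0,0,0,2],[0,4.2,0,0,0,0,2],[0,3.8,0,0,0,0,2],[0,3.1,0,0,0,0,2],[0,2.1,0,0,0,0,2],[0,1,0,0,0,0,2],[0,-0.2,0,0,0,0,2],[0,-1.3,0,0,0,0,2]]]}}

```text
t: 11.98
tcp_pos: [0.5328, -0.0255, 0.3212]
tool_rot: [1.0, -0.005, 0.001, 0.001]
force: [-1.1, -0.5, 4.8]
finger_gap: 0.321
gripper_force: 62.0
```

{"method": "carry_out", "body": {"targets": [[[0,-1.1,0,0,0,0,2],[0,-2,0,0,0,0,2],[0,-2.7,0,0,0,0,2],[0,-3,0,0,0,0,2],[0,-3,0,0,0,0,2],[0,-2.7,0,0,0,0,2],[0,-2,0,0,0,0,2],[0,-1.1,0,0,0,0,2],[0,0.2,0,0,0,0,2],[0,1.6,0,0,0,0,2],[0,3.2,0,0,0,0,2],[0,4.8,0,0,0,0,2]]]}}

```text
t: 12.98
tcp_pos: [0.5323, -0.0738, 0.3212]
tool_rot: [1.0, -0.005, 0.001, 0.0]
force: [0.3, 2.2, 5.6]
finger_gap: 0.318
gripper_force: 61.9
```

{"method": "carry_out", "body": {"targets": [[[0,1.6,0,0,0,0,2],[0,3,0,0,0,0,2],[0,4.3,0,0,0,0,2],[0,5.4,0,0,0,0,2],[0,6.3,0,0,0,0,2],[0,6.9,0,0,0,0,2],[0,7.3,0,0,0,0,2],[0,7.5,0,0,0,0,2],[0,7.6,0,0,0,0,2],[0,7.6,0,0,0,0,2],[0,7.6,0,0,0,0,2],[0,7.6,0,0,0,0,2]]]}}

```text
t: 13.98
tcp_pos: [0.5316, -0.1499, 0.3212]
tool_rot: [1.0, -0.005, 0.001, 0.001]
force: [0.8, -1.4, 5.4]
finger_gap: 0.318
gripper_force: 61.9
```

Run:
```python
from h import *
F=[];T=[]
for _ in range(40):
    s=manip.sense();F.append(cams.snapshot("scene")[:,:,::-1]);T.append(s["t"])
np.savez("f3.npz",F=np.array(F),T=T,tcp=s["tcp_pos"]);print(s["tcp_pos"],s["t"])
cv2.imwrite("pics/n_s.png",F[-1]);F=np.array(F).astype(int)
cv2.imwrite("pics/n_v.png",cv2.resize(np.ascontiguousarray(F[-1][110:255,235:375]).astype(np.uint8),None,fx=4,fy=4))
d=np.abs(F-F[0]).max(0).sum(2);print("moving px",(d>60).sum(),[int(abs(f-F[0])[110:255,235:375].sum()/1000) for f in F])
```

```text
[ 0.5316 -0.1499  0.3212] 15.9333
moving px 1145 [0, 60, 76, 86, 98, 105, 112, 119, 124, 128, 128, 126, 126, 122, 115, 107, 99, 89, 79, 64, 55, 59, 71, 85, 97, 101, 110, 116, 120, 120, 121, 124, 121, 116, 114, 105, 98, 88, 77, 62]
```

View pics/n_v.png

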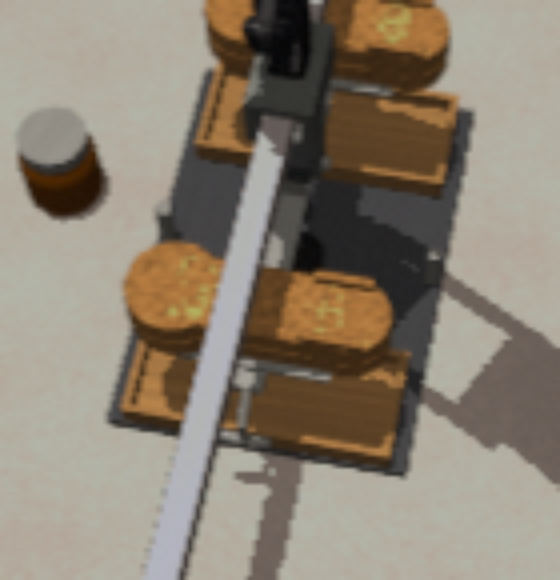

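The trolley stands over the nest, and the +y footbeds (rows ~170–200) show against the dark plate. A small residual swing remains. I'll measure it with optical flow.

```bash
cat > flow.py <<'E'
from swing import *
def flow(F,T,tcp,w=3.14):
    b=proj("scene",pt(tcp,0,(-.055,.125,.005)));g=[cv2.cvtColor(np.ascontiguousarray(f),cv2.COLOR_BGR2GRAY) for f in F]
    m=np.zeros_like(g[0]);u,v=np.round(b).astype(int);m[v-8:v+9,u-14:u+14]=255
    p=cv2.goodFeaturesToTrack(g[0],30,.02,3,mask=m);Y=[]
    for k in g:
        q,st,_=cv2.calcOpticalFlowPyrLK(g[0],k,p,None,winSize=(13,13),maxLevel=2);Y.append(np.median((q-p)[st[:,0]==1],0).ravel())
    Y=np.array(Y);h=.05
    J=(proj("scene",pt(tcp,h,(-.055,.125,.005)))-proj("scene",pt(tcp,-h,(-.055,.125,.005))))/(2*h)
    th=Y@J/(J@J);print("pts",len(p),"J",J,"patch",u,v)
    o=np.c_[T,th];ww,c,e=fit(o);print("free w",ww,np.hypot(*c[:2]),e)
    _,c,e=fit(o,w);print("fixed w: A",np.hypot(*c[:2]),"t0",np.arctan2(c[1],c[0])/w,"c",c,"rms",e)
    return o,c
E
python3 - <<'E'
from flow import *
d=np.load("f3.npz");o,c=flow(d["F"],d["T"],d["tcp"]);print(o[::4])
E
```

```text
pts 16 J [  0.1768 -21.4753] patch 318 187
free w 3.089983736319597 0.03391845914281254 0.0011388465727187498
fixed w: A 0.03417286777602247 t0 0.4805501505095763 c [ 0.0021  0.0341 -0.0008] rms 0.0013408786117452892
[[13.9833  0.    ]
 [14.1833  0.0203]
 [14.3833  0.0309]
 [14.5833  0.0314]
 [14.7833  0.0219]
 [14.9833 -0.0004]
 [15.1833 -0.0222]
 [15.3833 -0.0311]
 [15.5833 -0.0317]
 [15.7833 -0.0226]]
```

```bash
sed -i 's/lag=0.045/lag=0.01/' plan.py
python3 - <<'E'
from plan import *
t=manip.sense()["t"];w=3.13;from flow import flow
d=np.load("f3.npz");o,c=flow(d["F"],d["T"],d["tcp"],w)
p=w*t;th=c[0]*np.cos(p)+c[1]*np.sin(p);om=w*(c[1]*np.cos(p)-c[0]*np.sin(p));print(t,th,om)
plan(0,24,th,om,w,lo=.03)
E
```

```text
pts 16 J [  0.1768 -21.4753] patch 318 187
free w 3.089983736319597 0.03391845914281254 0.0011388465727187498
fixed w: A 0.034124461210141434 t0 0.4343829630762181 c [ 0.0072  0.0334 -0.0008] rms 0.0012711443576951683
15.9833 -0.000906778281556944 0.10677184743002548
True vmax 0.0352148023247556 max swing 0.027137783103888913 end 0.00042905447488765107 -0.00022548711780999043
[-0.0, -0.1, -0.2, -0.4, -0.6, -0.9, -1.1, -1.4, -1.6, -1.8, -2.0, -2.0]
[0.0, 0.1, 0.2, 0.5, 0.7, 1.0, 1.3, 1.6, 1.8, 1.9, 2.0, 2.0]
```

{"method": "carry_out", "body": {"targets": [[[0,0,0,0,0,0,2],[0,-0.1,0,0,0,0,2],[0,-0.2,0,0,0,0,2],[0,-0.4,0,0,0,0,2],[0,-0.6,0,0,0,0,2],[0,-0.9,0,0,0,0,2],[0,-1.1,0,0,0,0,2],[0,-1.4,0,0,0,0,2],[0,-1.6,0,0,0,0,2],[0,-1.8,0,0,0,0,2],[0,-2,0,0,0,0,2],[0,-2,0,0,0,0,2]]]}}

```text
t: 16.98
tcp_pos: [0.5318, -0.1293, 0.3212]
tool_rot: [1.0, -0.005, 0.001, 0.0]
force: [0.0, -0.2, 5.3]
finger_gap: 0.32
gripper_force: 62.0
```

{"method": "carry_out", "body": {"targets": [[[0,0,0,0,0,0,2],[0,0.1,0,0,0,0,2],[0,0.2,0,0,0,0,2],[0,0.5,0,0,0,0,2],[0,0.7,0,0,0,0,2],[0,1,0,0,0,0,2],[0,1.3,0,0,0,0,2],[0,1.6,0,0,0,0,2],[0,1.8,0,0,0,0,2],[0,1.9,0,0,0,0,2],[0,2,0,0,0,0,2],[0,2,0,0,0,0,2]]]}}

```text
t: 17.98
tcp_pos: [0.5316, -0.1496, 0.3212]
tool_rot: [1.0, -0.005, 0.001, 0.0]
force: [0.2, -0.1, 5.3]
finger_gap: 0.317
gripper_force: 62.0
```

Run:
```python
from flow import *
F=[];T=[]
for _ in range(26):
    s=manip.sense();F.append(cams.snapshot("scene")[:,:,::-1]);T.append(s["t"])
flow(F,T,s["tcp_pos"]);print(s["tcp_pos"],s["t"])
```

```text
pts 20 J [  0.1739 -21.4686] patch 318 187
free w 2.942253810241325 0.002564909145788283 0.0009897017118427188
fixed w: A 0.0024524904134990222 t0 -0.10889536000518885 c [ 0.0023 -0.0008 -0.0022] rms 0.0009908322259053884
[ 0.5316 -0.1495  0.3212] 19.2333
```

Swing is down to 0.0025 rad. I'll hold here for more than six seconds.

{"method": "carry_out", "body": {"targets": [[[0,0,0,0,0,0,2],[0,0,0,0,0,0,2],[0,0,0,0,0,0,2],[0,0,0,0,0,0,2],[0,0,0,0,0,0,2],[0,0,0,0,0,0,2],[0,0,0,0,0,0,2],[0,0,0,0,0,0,2],[0,0,0,0,0,0,2],[0,0,0,0,0,0,2],[0,0,0,0,0,0,2],[0,0,0,0,0,0,2]]]}}

```text
t: 20.28
tcp_pos: [0.5316, -0.1496, 0.3212]
tool_rot: [1.0, -0.005, 0.001, 0.0]
force: [-0.3, -0.4, 5.3]
finger_gap: 0.319
gripper_force: 62.0
```

{"method": "carry_out", "body": {"targets": [[[0,0,0,0,0,0,2],[0,0,0,0,0,0,2],[0,0,0,0,0,0,2],[0,0,0,0,0,0,2],[0,0,0,0,0,0,2],[0,0,0,0,0,0,2],[0,0,0,0,0,0,2],[0,0,0,0,0,0,2],[0,0,0,0,0,0,2],[0,0,0,0,0,0,2],[0,0,0,0,0,0,2],[0,0,0,0,0,0,2]]]}}

```text
t: 21.28
tcp_pos: [0.5316, -0.1495, 0.3212]
tool_rot: [1.0, -0.005, 0.001, 0.0]
force: [0.3, 0.0, 5.4]
finger_gap: 0.314
gripper_force: 62.0
```

{"method": "carry_out", "body": {"targets": [[[0,0,0,0,0,0,2],[0,0,0,0,0,0,2],[0,0,0,0,0,0,2],[0,0,0,0,0,0,2],[0,0,0,0,0,0,2],[0,0,0,0,0,0,2],[0,0,0,0,0,0,2],[0,0,0,0,0,0,2],[0,0,0,0,0,0,2],[0,0,0,0,0,0,2],[0,0,0,0,0,0,2],[0,0,0,0,0,0,2]]]}}

```text
t: 22.28
tcp_pos: [0.5316, -0.1495, 0.3212]
tool_rot: [1.0, -0.005, 0.001, 0.0]
force: [0.3, -0.6, 5.0]
finger_gap: 0.316
gripper_force: 62.0
```

{"method": "carry_out", "body": {"targets": [[[0,0,0,0,0,0,2],[0,0,0,0,0,0,2],[0,0,0,0,0,0,2],[0,0,0,0,0,0,2],[0,0,0,0,0,0,2],[0,0,0,0,0,0,2],[0,0,0,0,0,0,2],[0,0,0,0,0,0,2],[0,0,0,0,0,0,2],[0,0,0,0,0,0,2],[0,0,0,0,0,0,2],[0,0,0,0,0,0,2]]]}}

```text
t: 23.28
tcp_pos: [0.5316, -0.1495, 0.3212]
tool_rot: [1.0, -0.005, 0.001, 0.0]
force: [0.8, 0.5, 5.3]
finger_gap: 0.324
gripper_force: 62.0
```

{"method": "carry_out", "body": {"targets": [[[0,0,0,0,0,0,2],[0,0,0,0,0,0,2],[0,0,0,0,0,0,2],[0,0,0,0,0,0,2],[0,0,0,0,0,0,2],[0,0,0,0,0,0,2],[0,0,0,0,0,0,2],[0,0,0,0,0,0,2],[0,0,0,0,0,0,2],[0,0,0,0,0,0,2],[0,0,0,0,0,0,2],[0,0,0,0,0,0,2]]]}}

```text
t: 24.28
tcp_pos: [0.5316, -0.1496, 0.3212]
tool_rot: [1.0, -0.005, 0.001, 0.0]
force: [0.5, 0.6, 5.3]
finger_gap: 0.314
gripper_force: 62.0
```

{"method": "carry_out", "body": {"targets": [[[0,0,0,0,0,0,2],[0,0,0,0,0,0,2],[0,0,0,0,0,0,3.5],[0,0,0,0,0,0,4.5],[0,0,0,0,0,0,6],[0,0,0,0,0,0,7],[0,0,0,0,0,0,8],[0,0,0,0,0,0,8],[0,0,0,0,0,0,8],[0,0,0,0,0,0,8],[0,0,0,0,0,0,8],[0,0,0,0,0,0,8]]]}}

```text
t: 25.28
tcp_pos: [0.5313, -0.1488, 0.3207]
tool_rot: [1.0, -0.005, 0.0, 0.0]
force: [0.2, -0.7, -0.1]
finger_gap: 0.936
gripper_force: 0.0
```

{"method": "carry_out", "body": {"targets": [[[0,0,-0.5,0,0,0,8],[0,0,-1.5,0,0,0,8],[0,0,-3,0,0,0,8],[0,0,-5,0,0,0,8],[0,0,-7,0,0,0,8],[-1,0,-9,0,0,0,8],[-3,0,-10,0,0,0,8],[-5,0,-10,0,0,0,8],[-7.5,0,-10,0,0,0,8],[-9,0,-10,0,0,0,8],[-10,0,-10,0,0,0,8],[-10,0,-10,0,0,0,8]]]}}

```text
t: 26.28
tcp_pos: [0.4299, -0.1476, 0.4218]
tool_rot: [1.0, -0.006, 0.0, 0.0]
force: [-0.0, -1.0, 1.2]
finger_gap: 0.935
gripper_force: 0.0
```

Run:
```python
from flow import *
F=[];T=[]
for _ in range(22):
    s=manip.sense();F.append(cams.snapshot("scene")[:,:,::-1]);T.append(s["t"])
flow(F,T,np.array([.5316,-.1496]));print(s["tcp_pos"],s["t"],s["finger_gap"],s["force"])
a=cams.snapshot("top")[130:240,270:450,::-1]
z=lambda i,f:cv2.resize(np.ascontiguousarray(i),None,fx=f,fy=f)
cv2.imwrite("pics/end.png",np.vstack([z(a,3)[:,:500],z(F[-1][70:150+60,220:400],3)[:270,:500]]))
cv2.imwrite("pics/end_top.png",a)
```

```text
pts 16 J [  0.1747 -21.4699] patch 318 187
free w 3.5999956708293053 0.002268310599168838 0.0006094485435039843
fixed w: A 0.002710871544710641 t0 -0.09524503650912107 c [ 0.0026 -0.0008 -0.0004] rms 0.0006139577586768455
[ 0.4313 -0.1478  0.4208] 27.3333 0.9359173694054683 [-0.4901 -0.0422 -0.2261]
```

View pics/end.png

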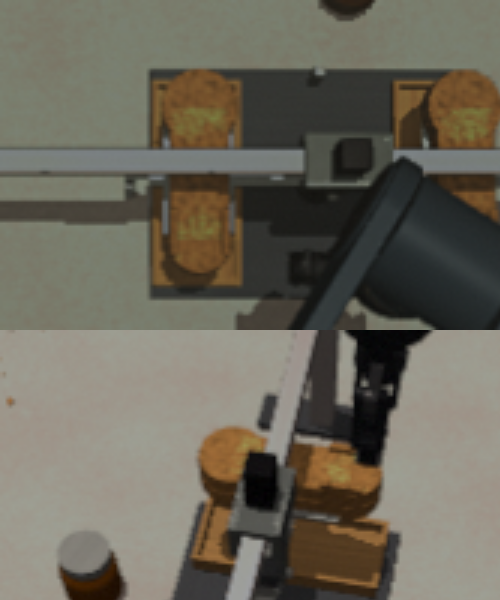

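The grip is at about (388,182) in the top image, which is y ≈ −0.149. The nest is at about −0.15, the gripper is clear, and the swing is about 0.003 rad.

```bash
python3 -c "
from station import sign_off
print(sign_off())"
```

```text
the job is handed in; nothing more can be done
None
```

The carrier hangs over the nest, centred to within about 3 mm by the camera measurements and swinging about 0.003 rad after more than six seconds held; the trolley is released, the arm is drawn back clear, and the job is handed in at about 27 s (no verdict was returned).

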